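# Ease the sagging bolt out of its bent keeper and hold the crib gate ajar

### The arm

A 6-joint arm with a two-finger parallel gripper is mounted at the origin on the work surface. World frame = base frame: x ahead of the robot, y to its left, z up, the work surface at z = 0. Lengths are in m, angles in degrees, forces in N, time in s.
With the tool pointing down it reaches from about 0.4 to 0.825 m from the base axis. Payload 7 kg.
Tool frame: the origin (TCP) lies on the mounting face of the last link; the fingertips stand 178 mm ahead of it and the grasp point (between the pads) lies 159 mm ahead of it (ctrl.tip_extent is the distance from the TCP to the fingertips, in m); z points along the fingers, y is the direction in which the jaws open and shut (so a half turn about z gives the same grasp; the last joint's range is limited). The gripper opens to 88 mm and grips with 3 to 60 N. Pads are 19 mm wide; open, the fingers measure 130 mm over their backs; the gripper's body (78 mm by 193 mm) begins 47 mm behind the grasp point.
Start: joints at [82.512, 20.546, 0.682, 0, -70.136, -16.507], TCP at [0.275, 0.617, 0.405] pointing down, gripper open.
Joint ranges: [-176.03, 176.03], [-82.01, 121.73], [-58.28, 71.71], [-173.87, 95.51], [-174.79, -0.11], [-173.66, 173.66]. Speed limits (degrees/s): [136.94, 136.94, 172.46, 180, 180, 180].

### API

Orientations are given as [roll, pitch, yaw] about the fixed x, y, z axes, in that order (R = Rz(yaw) Ry(pitch) Rx(roll)).
In Python, from plant import ctrl gives the robot as it stands. The module is installed in compiled form; this text tells all that it offers.
- The arm moves only by the tool carry_out, never from a script. Its argument "moves" is text: rows parted by semicolons, each of 7 numbers parted by spaces: the finger opening in m, from 0 to 0.0876, then the shift along the tool's x, y, z in m, then the turn, a rotation vector about the tool's x, y, z in rad. A call has 1 to 20 rows; each row is the pose to reach, as a shift and turn from the pose commanded when the call began, along the tool's axes at that moment; what a row does not reach only later rows make up. A row lasts 1/10 s, in which the tool goes at most 50 mm and 8.59 degrees, less where a joint would pass 70% of its speed; a pose out of reach is approached as far as the arm can. A call with a gripper value outside its range is refused whole. The fingers move at their own pace and stop on an object; the grip force is fixed at half the most. Time passes only in rows, so rows that repeat a pose let the fingers close. It gives the time, the measured TCP pose, the force and the opening at its end, in the units of the state.
- ctrl.get_obs(): the state, without advancing time (a new reading comes with each control period).
- ctrl.snapshot(name): name is "scene" or "top"; returns a dict with "image" (384x512x3 uint8, red, green, blue), "K" (3x3 intrinsics, pixels), "k1" (the pictures are not rectified: a ray, as slopes to the right and down, at radius r is drawn at 1 + k1 r^2 times it, then the intrinsics apply), "R" (3x3) and "t" (3): a world point X has camera coordinates R X + t. Camera axes: x right, y down, z forward; pixel columns grow to the right and rows downward; lengths in m; the calibration is good to about 2 mm. A picture is of the moment at which its call begins. There is no depth.
- ctrl.close_job(): hands the job in, once; it reports no verdict.
Trained networks look in a picture, given as the dict that the camera call returned (one of the last four; its "shot" number tells which), for a name from the list of things; names that differ only in an ending like _2 or _b are one class to them, and where a whole thing is asked for, a point or a joint stands for the part that bears it (a point fixed in the world has none). Each returns a list of dicts, best first, with "confidence" (0 to 1); they miss things now and then, are a little off and sometimes report something else, mostly with a low value. They report only what shows in the picture. A call takes as long as a camera call.
- ctrl.recognise(picture, label): "extent" ([left, top, right, bottom] in pixels, round what is visible of it).
- ctrl.trace(picture, label): "region" (384x512 bool, what is visible of it) and "extent" ([left, top, right, bottom] in pixels, round what is visible of it).
- ctrl.mark_of(picture, label): "at" ([row, column] in pixels: a listed point, or the origin of a listed thing).
The state is a dict: "clock": time; "joint_pos": joint angles; "qvel": joint speeds; "tau": joint torques, N m; "tool_pos": TCP position; "orientation": TCP orientation; "force": force on the tool from outside, world axes, zero at the start; "moment": the same for the moment, N m; "opening": finger opening in m.
Only numpy, scipy, OpenCV 4.12 (cv2) and the standard library are available. Lean on these libraries where they do the work, as an engineer would, in place of code of your own. Each camera call takes 0.05 s, during which the arm holds its last target.

### The job

Somebody wants to reach into the little stock crib of pipe fittings, but its gate pulls itself shut and the bolt on its top rail has sagged, so the bolt's nose hangs behind the bent-up lip of the keeper. Take the bolt by its ball knob, lift it so that the nose rides over the lip while you draw it back out of the keeper (do not wrench it against the keeper), then swing the gate towards the robot until its free edge is about 10 cm from the latch post, leaving the other things on the table and in the crib undisturbed. Finish while still holding the gate ajar there with the gripper's fingers, by the knob or by the gate itself: do not let go.

Things in the scene. Friction and masses are not known exactly. Their poses are not given: they have to be found in the camera images.
- crib: Fixed bench-top stock crib, 360 mm wide (y), 205 mm deep (x), fence of brown plastic pipes and two wooden front posts, 140 mm tall, on a 9 mm plywood base. Origin on the table, in the plane of the shut gate, midway along the front; x points from the gate into the crib, y along the front from the latch post (at y -125 to -170 mm) to the hinge post (at y +150 to +180 mm), z up.
- gate: The wooden gate in the crib's front, 270 mm wide, top at 140 mm, 34 mm thick at the top rail, with all that it carries (the bolt). Origin on the vertical hinge axis, at table height; the gate reaches from it along its own -y, its free edge 265 mm from the axis. z up. Below the rail it is stiles and thin bars.
- gate_swing (a joint): Angle of the gate, rad: 0 shut, grows as the free edge swings out of the crib's front, towards the robot (along crib -x), up to 1.3. A spring shuts it: 0.5 to 0.65 N m (2 to 4 N at the knob). Free-edge opening of 100 mm is 0.38 rad.
- bolt_slide (a joint): How far the bolt is drawn back out of the keeper, m: 0 fully thrown, 0.060 fully drawn. It is drawn along the gate's +y (towards the hinge); about 1 N of friction, stays where it is left. With the bolt sagging its nose meets the lip at about 0.013; the nose has left the keeper at 0.036, and only then can the gate swing.
- bolt_lift (a joint): Lift angle of the bolt about its tail, rad: 0 sagging (where its own weight, about 1.3 N at the knob, returns it), 0.11 the most it can be lifted. The nose passes over the lip from 0.055 on, that is with the knob raised 7 mm; the stop comes at 14 mm. Aim for 10 to 11 mm.
- knob (a point): Centre of the bolt's steel ball knob, 24 mm across, on an 8 mm stem that stands up from the bolt, about 200 mm above the table, 60 mm above the gate's rail; 130 mm from the bolt's tail pivot, which slides with it. The only ball here; guides and keeper near it stand at most 34 mm above the rail, the rear strap (47 mm) is 100 mm away. Moves with bolt and gate.
- nose (a point): Centre of the bolt's nose: a steel block 16 (x) by 14 (y) by 24 mm (z) that hangs down at the bolt's tip, 63 mm beyond the knob, its underside 3 mm above the post's top when sagging.
- keeper: Steel keeper fixed on the latch post's top, open above and along the bolt. Origin on the post's top at its middle. Two upright cheeks 4 mm thick, 40 mm long, 34 mm tall, 24 mm apart, block the nose sideways (and with it the gate); the bent-up lip across their gate-side mouth is 6 mm thick and 13 mm high.
- gate_edge (a point): Middle of the gate's free edge at the top rail, 128 mm above the table.
- hinge_top (a point): Point on the gate's hinge axis, 140 mm above the table.
- can: Closed tin, 60 mm in diameter, 85 mm tall, stands in front of the latch post, just clear of the arc of the gate's free edge; stands by; must stay where it is. Origin at its underside.
- screwdriver: Screwdriver 190 mm long, lies beyond the hinge post; stands by; must stay where it is.
- tee_out: Brown pipe tee, 86 by 62 mm, 36 mm high, lies beyond the latch post; stands by; must stay where it is.
- offcut: Brown pipe offcut, 140 mm long, 32 mm in diameter, lies beside the crib on the latch side; stands by; must stay where it is.
- tee_in: Brown pipe tee like the other, inside the crib; stands by; must stay where it is.
- elbow_in: Brown pipe elbow, 63 by 63 mm, inside the crib; stands by; must stay where it is.
- collar_in: Brown pipe collar, 42 mm in diameter, 40 mm tall, inside the crib; stands by; must stay where it is.

How it is judged:
By the outcome, as a careful person would: the job done as asked, in the order asked, and still so for the second after the job is handed in, while the arm keeps its last pose, push and grip.
It also fails if it takes over 34 s, if anything falls off the work surface, if the arm or the gripper's body presses on something with over 40 N, if the wrist force passes 120 N, or if a joint passes its speed limit or range.

## Working session

There is one attempt and no reset: what is moved stays moved. The work goes in short steps, Python scripts to look and compute and a tool call to move; the robot and the scene stay as the last step left them, time stands still between calls to the robot, and variables do not carry over. Pictures are saved under pics/ and viewed, and the job is handed in when it is done.

Besides the shell and the picture viewer there is one more tool, called after "Emit:" as name(argument=value, ...), one argument or row to a line, values as JSON. carry_out: Moves the arm, as the interface text tells. Its arguments: {"type":"object","properties":{"moves":{"type":"string"}},"required":["moves"]}

```bash
mkdir -p pics; cat > h.py <<'E'
import numpy as np, cv2
from plant import ctrl
from scipy.spatial.transform import Rotation as Ro
def und(s,rc):
    K=s["K"];r,c=rc
    d=np.array([(c-K[0,2])/K[0,0],(r-K[1,2])/K[1,1]])
    u=d.copy()
    for _ in range(30): u=d/(1+s["k1"]*(u@u))
    return u
def ray(s,rc):
    u=und(s,rc);R=np.array(s["R"]);t=np.array(s["t"])
    v=R.T@np.array([u[0],u[1],1]);return -R.T@t, v/np.linalg.norm(v)
def atz(s,rc,z):
    o,v=ray(s,rc);return o+v*(z-o[2])/v[2]
def tri(a,b):
    A=np.zeros((3,3));y=np.zeros(3);rs=[ray(*a),ray(*b)]
    for o,v in rs:
        P=np.eye(3)-np.outer(v,v);A+=P;y+=P@o
    X=np.linalg.solve(A,y);return X,[np.linalg.norm(np.cross(X-o,v)) for o,v in rs]
def proj(s,X):
    p=np.array(s["R"])@X+np.array(s["t"]);u=p[:2]/p[2];u=u*(1+s["k1"]*(u@u))
    return s["K"][1][1]*u[1]+s["K"][1][2], s["K"][0][0]*u[0]+s["K"][0][2]
def save(s,n): cv2.imwrite("pics/"+n+".png",cv2.cvtColor(s["image"],cv2.COLOR_RGB2BGR))
def tool():
    o=ctrl.get_obs();return np.array(o["tool_pos"]),Ro.from_euler("xyz",o["orientation"],degrees=True)
E
python3 - <<'E'
from h import *
np.set_printoptions(precision=4,suppress=True)
o=ctrl.get_obs();print({k:np.round(v,3) for k,v in o.items()},ctrl.tip_extent)
a=ctrl.snapshot("scene");b=ctrl.snapshot("top");save(a,"s0");save(b,"t0")
for n in ["knob","nose","keeper","gate_edge","hinge_top","crib","can","gate"]:
    ma=ctrl.mark_of(a,n);mb=ctrl.mark_of(b,n)
    print(n,[(np.round(m["at"],1),round(m["confidence"],2)) for m in ma[:2]],[(np.round(m["at"],1),round(m["confidence"],2)) for m in mb[:2]])
    if ma and mb: print(tri((a,ma[0]["at"]),(b,mb[0]["at"])))
E
```

```text
{'clock': np.float64(0.0), 'joint_pos': array([ 82.513,  20.594,   0.635,  -0.02 , -70.136, -16.508]), 'qvel': array([ 0.027, -0.006, -0.045, -0.077, -0.092,  0.   ]), 'tau': array([  0.   , -58.271,  29.304,   6.997,   0.007,  -0.   ]), 'tool_pos': array([0.274, 0.617, 0.404]), 'orientation': array([179.904,  -0.009, -24.002]), 'force': array([-0.013, -0.455,  0.58 ]), 'moment': array([ 0.02 , -0.051,  0.014]), 'opening': np.float64(0.087)} 0.1781
knob [(array([135.2, 169.7]), 0.77), (array([217.3, 247.9]), 0.32)] [(array([187.3, 364.2]), 0.6)]
(array([ 0.5612, -0.1469,  0.2038]), [np.float64(0.0031412357988772014), np.float64(0.0031412357988772157)])
nose [(array([221.5, 248.4]), 0.75), (array([139.6, 151. ]), 0.58)] [(array([168.4, 406.9]), 0.7), (array([190.3, 389.2]), 0.59)]
(array([ 0.6279, -0.0676,  0.1371]), [np.float64(0.19215956430154213), np.float64(0.19215956430154213)])
keeper [(array([149. , 154.3]), 0.68)] [(array([191.6, 379.3]), 0.77)]
(array([ 0.5661, -0.2038,  0.1315]), [np.float64(0.001409581035768365), np.float64(0.0014095810357685052)])
gate_edge [(array([154.8,
[... 222 characters left out ...]
.91)] [(array([180.7, 259.4]), 0.92)]
(array([0.5913, 0.0853, 0.1444]), [np.float64(0.005044077893527748), np.float64(0.005044077893527796)])
crib [(array([198.8, 201.9]), 0.67)] [(array([196.3, 310.1]), 0.9)]
(array([ 0.5825, -0.0607, -0.008 ]), [np.float64(0.00594007198013413), np.float64(0.005940071980133982)])
can [(array([151.7, 180.5]), 0.67)] [(array([245.6, 373.3]), 0.79), (array([160.2, 353.9]), 0.32)]
(array([ 0.4467, -0.2169, -0.005 ]), [np.float64(0.0012601779015579287), np.float64(0.0012601779015579905)])
gate [(array([220.6, 248.3]), 0.66)] [(array([192.8, 257.8]), 0.74)]
(array([ 0.5932,  0.0865, -0.0202]), [np.float64(0.001260850053622429), np.float64(0.0012608500536223654)])
```

```bash
python3 - <<'E'
import cv2
for n in ["s0","t0"]:
    i=cv2.imread(f"pics/{n}.png")
    x0,y0=(110,80) if n=="s0" else (230,130)
    cv2.imwrite(f"pics/{n}c.png",cv2.resize(i[y0:y0+150,x0:x0+200],None,fx=4,fy=4,interpolation=cv2.INTER_CUBIC))
E
```

```text
(no output)
```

View pics/s0.png

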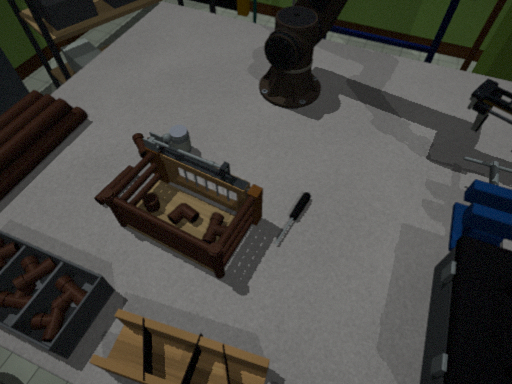

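View pics/s0c.png

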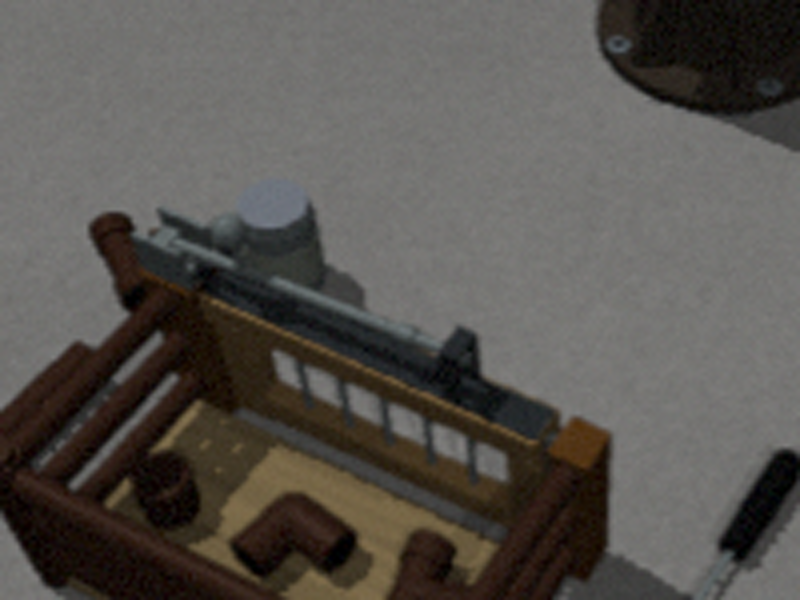

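View pics/t0c.png

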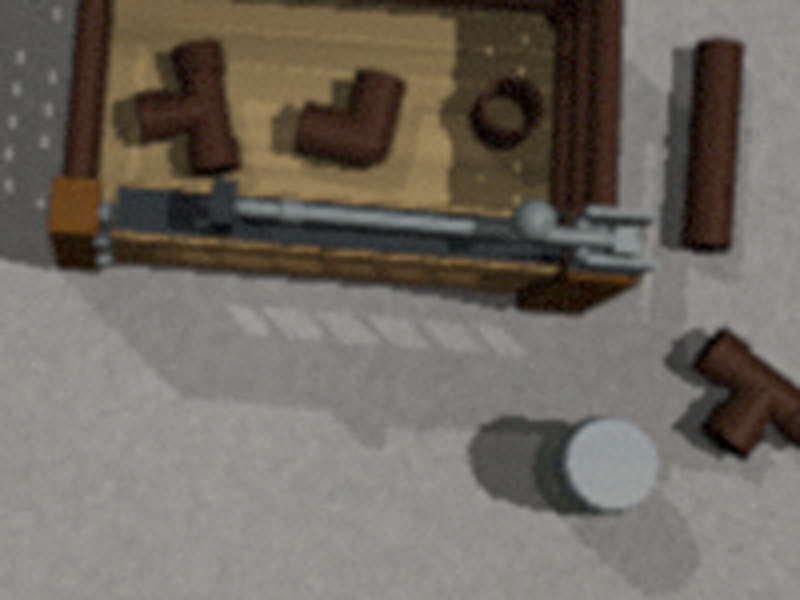

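The scene view shows the knob in front of the can at about row 138, col 166.7. In the top view the knob is at about row 184.5, col 364.2 and the nose between the keeper cheeks at row 190, col 387. I'll refine these.

```bash
python3 - <<'E'
from h import *
np.set_printoptions(precision=4,suppress=True)
a=ctrl.snapshot("scene");b=ctrl.snapshot("top")
print("knob",tri((a,(138,166.7)),(b,(184.3,364.0))))
print("knob top z.2",atz(b,(184.3,364.0),.2),"scene",atz(a,(138,166.7),.2))
ma=[m for m in ctrl.mark_of(a,"nose")];mb=ctrl.mark_of(b,"nose");print([(m["at"],m["confidence"]) for m in ma],[(m["at"],m["confidence"]) for m in mb])
print("nose z.155",atz(b,(190.3,389.2),.155),atz(a,(139.6,151),.155))
print("keep z.14",atz(b,(191.6,379.3),.14),atz(a,(149,154.3),.14))
print("edge",atz(b,(192,367.8),.128),atz(a,(154.8,167.3),.128))
print("hinge",atz(b,(180.7,259.4),.14),atz(a,(186,248.8),.14))
for n,s in(("scene",a),("top",b)):
    for l in ["knob"]:
        for m in ctrl.recognise(s,l)[:2]: print(n,l,m["extent"],m["confidence"])
        for m in ctrl.mark_of(s,l)[:2]: print(n,l,m["at"],m["confidence"])
print(a["R"],a["t"],-np.array(a["R"]).T@a["t"],-np.array(b["R"]).T@b["t"])
E
```

```text
knob (array([ 0.5695, -0.1495,  0.1999]), [np.float64(0.0013278342503074538), np.float64(0.0013278342503073638)])
knob top z.2 [ 0.5701 -0.1507  0.2   ] scene [ 0.5694 -0.148   0.2   ]
[([143.2, 150.6], 0.7)] [([190.7, 389.9], 0.73)]
nose z.155 [ 0.564  -0.2189  0.155 ] [ 0.5567 -0.2157  0.155 ]
keep z.14 [ 0.564  -0.2001  0.14  ] [ 0.5724 -0.1992  0.14  ]
edge [ 0.5655 -0.1762  0.128 ] [ 0.5684 -0.1635  0.128 ]
hinge [0.594  0.0805 0.14  ] [0.5869 0.0887 0.14  ]
scene knob [151.6, 130.4, 220.3, 168.1] 0.86
scene knob [170.1, 125.0, 189.3, 152.9] 0.68
scene knob [135.2, 168.1] 0.9
top knob [288.3, 179.9, 390.4, 195.5] 0.84
top knob [187.3, 361.3] 0.83
[[-0.3858  0.9225  0.0092]
 [ 0.7434  0.3168 -0.589 ]
 [-0.5463 -0.2204 -0.8081]] [ 0.1202 -0.3938  1.3401] [1.0712 0.3093 0.8499] [0.3849 0.0806 1.1468]
```

```bash
python3 - <<'E'
from h import *
np.set_printoptions(precision=4,suppress=True)
b=ctrl.snapshot("top")
def q(c,r,z): return atz(b,(130+r/4-.375,230+c/4-.375),z)
def yaw(p,r): d=p-r; return np.degrees(np.arctan2(-d[0],d[1]))
print("bolt",yaw(q(240,207,.165),q(475,228,.165)))
print("rail front edge",yaw(q(112,235,.14),q(560,266,.14)),q(112,235,.14),q(560,266,.14))
print("cheek",yaw(q(580,262,.174),q(650,267,.174)),yaw(q(585,211,.174),q(655,217,.174)))
print("post top",[q(c,r,.14) for c,r in((52,180),(100,180),(100,212),(55,212))])
t=ctrl.trace(b,"gate")[0];ys,xs=np.nonzero(t["region"]);print(t["extent"])
P,R=tool()
P=np.array([.275,.617,.405]);R=Ro.from_euler("xyz",[180,0,-24],degrees=True)
T=np.array([.5697,-.1495,.405]);print("shift",R.inv().apply(T-P))
print("turn",np.degrees((R.inv()*Ro.from_euler("xyz",[180,0,-95.2],degrees=True)).as_rotvec()))
E
```

```text
bolt -6.028796116194885
rail front edge -4.824177476156011 [0.5756 0.0849 0.14  ] [ 0.5535 -0.1769  0.14  ]
cheek -4.960747505856052 -5.848864882540401
post top [array([0.6092, 0.12  , 0.14  ]), array([0.6088, 0.0916, 0.14  ]), array([0.5895, 0.0918, 0.14  ]), array([0.5899, 0.1184, 0.14  ])]
[257.2, 175.9, 388.8, 203.5]
shift [0.581  0.5804 0.    ]
turn [ 0.  -0.  71.2]
```

Emit:
carry_out(
  moves="0.07 0.02 0.02 -0.03 0 0 0.07; 0.07 0.05 0.05 -0.03 0 0 0.14; 0.07 0.08 0.08 -0.03 0 0 0.21; 0.07 0.11 0.11 -0.03 0 0 0.28; 0.07 0.14 0.14 -0.03 0 0 0.35; 0.07 0.17 0.17 -0.03 0 0 0.42; 0.07 0.20 0.20 -0.03 0 0 0.49; 0.07 0.23 0.23 -0.03 0 0 0.56; 0.07 0.26 0.26 -0.03 0 0 0.63; 0.07 0.29 0.29 -0.03 0 0 0.7; 0.07 0.32 0.32 -0.03 0 0 0.77; 0.07 0.35 0.35 -0.03 0 0 0.84; 0.07 0.38 0.38 -0.03 0 0 0.91; 0.07 0.41 0.41 -0.03 0 0 0.98; 0.07 0.44 0.44 -0.03 0 0 1.05; 0.07 0.47 0.47 -0.03 0 0 1.12; 0.07 0.50 0.50 -0.03 0 0 1.18; 0.07 0.53 0.53 -0.03 0 0 1.22; 0.07 0.56 0.56 -0.03 0 0 1.244; 0.07 0.581 0.58 -0.03 0 0 1.244",
)

```text
clock: 3.4
tool_pos: [0.5699, -0.152, 0.4346]
orientation: [-180.0, -0.0, -95.4]
force: [0.8, 0.5, 1.0]
opening: 0.07
```

```bash
python3 - <<'E'
from h import *
np.set_printoptions(precision=4,suppress=True)
o=ctrl.get_obs();print(o["clock"],o["tool_pos"],o["orientation"],o["joint_pos"],o["force"],o["opening"])
a=ctrl.snapshot("scene");b=ctrl.snapshot("top")
i=np.hstack([cv2.resize(a["image"][90:190,110:210],(400,400)),cv2.resize(b["image"][130:230,300:400],(400,400))])
cv2.imwrite("pics/c1.png",cv2.cvtColor(i,cv2.COLOR_RGB2BGR))
E
```

```text
3.4 [ 0.5699 -0.152   0.4346] [-179.9995   -0.0148  -95.3952] [  4.0498  11.5439  -7.8257   0.0156 -70.6324  -9.4501] [0.7668 0.505  1.0029] 0.06996789393954699
```

View pics/c1.png

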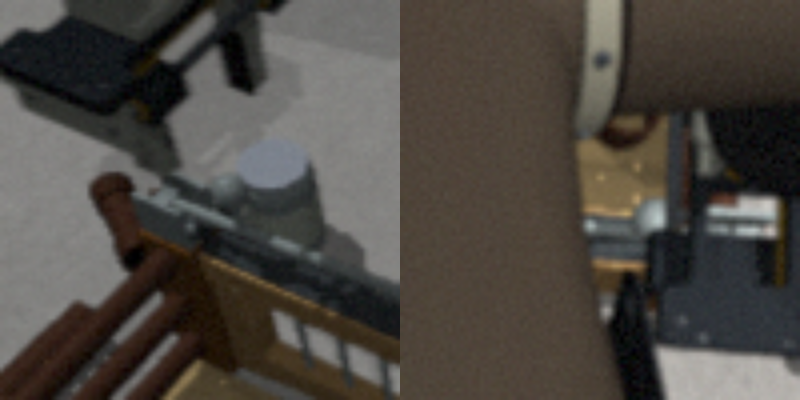

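Emit:
carry_out(
  moves="0.07 0 0 0.01 0 0 0; 0.07 0 0 0.02 0 0 0; 0.07 0 0 0.03 0 0 0; 0.07 0 0 0.03 0 0 0; 0.07 0 0 0.03 0 0 0",
)

```text
clock: 4.0
tool_pos: [0.5694, -0.1489, 0.4046]
orientation: [180.0, -0.0, -95.2]
force: [0.4, -0.2, 0.5]
opening: 0.0701
```

```bash
python3 - <<'E'
from h import *
np.set_printoptions(precision=4,suppress=True)
o=ctrl.get_obs();print(o["clock"],o["tool_pos"],o["orientation"])
a=ctrl.snapshot("scene")
p=np.array(o["tool_pos"]);print(proj(a,p-[0,0,.178]), proj(a,np.array([.5697,-.1495,.2])))
i=cv2.resize(a["image"][80:180,110:260],(800,533),interpolation=cv2.INTER_CUBIC)
cv2.imwrite("pics/c2.png",cv2.cvtColor(i,cv2.COLOR_RGB2BGR))
E
```

```text
4.0 [ 0.5694 -0.1489  0.4046] [179.9811  -0.012  -95.2054]
(np.float64(130.3643694376013), np.float64(164.24910839883518)) (np.float64(137.92347317810118), np.float64(166.12647717282016))
```

View pics/c2.png

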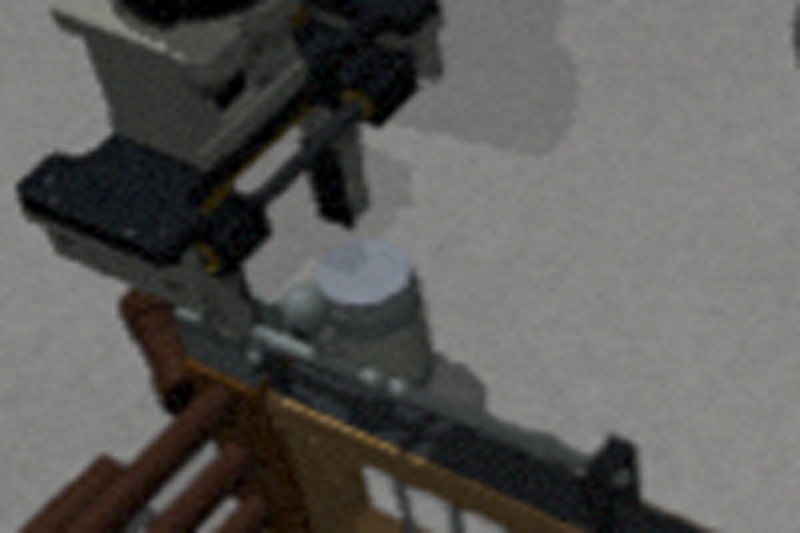

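Emit:
carry_out(
  moves="0.07 0 0 0.01 0 0 0; 0.07 0 0 0.02 0 0 0; 0.07 0 0 0.03 0 0 0; 0.07 0 0 0.037 0 0 0; 0.07 0 0 0.042 0 0 0; 0.07 0 0 0.042 0 0 0; 0.04 0 0 0.042 0 0 0; 0.034 0 0 0.042 0 0 0; 0.028 0 0 0.042 0 0 0; 0.028 0 0 0.042 0 0 0",
)

```text
clock: 5.05
tool_pos: [0.5695, -0.1495, 0.363]
orientation: [-180.0, 0.0, -95.3]
force: [0.6, 0.5, -0.6]
opening: 0.0433
```

```bash
python3 - <<'E'
from h import *
np.set_printoptions(precision=4,suppress=True)
o=ctrl.get_obs();print(o["clock"],o["tool_pos"],o["orientation"],o["opening"],o["force"],o["moment"])
a=ctrl.snapshot("scene");b=ctrl.snapshot("top")
i=np.hstack([cv2.resize(a["image"][90:190,110:210],(400,400)),cv2.resize(b["image"][130:230,300:400],(400,400))])
cv2.imwrite("pics/c3.png",cv2.cvtColor(i,cv2.COLOR_RGB2BGR))
E
```

```text
5.05 [ 0.5695 -0.1495  0.363 ] [-179.9643    0.0035  -95.2696] 0.04331492302240656 [ 0.5778  0.5038 -0.6498] [ 0.0705 -0.0774  0.0015]
```

View pics/c3.png

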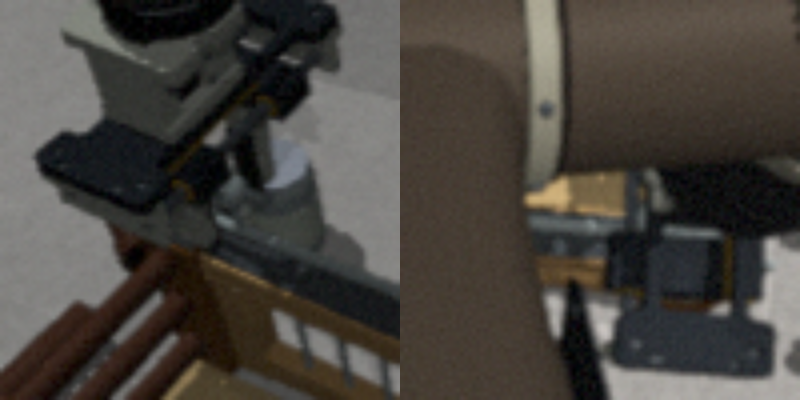

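Emit:
carry_out(
  moves="0.028 0 0 0 0 0 0; 0.028 0 0 0 0 0 0; 0.028 0 0 0 0 0 0; 0.02 0 0 0 0 0 0; 0.015 0 0 0 0 0 0; 0.01 0 0 0 0 0 0; 0.01 0 0 0 0 0 0",
)

```text
clock: 5.85
tool_pos: [0.5692, -0.1496, 0.3626]
orientation: [180.0, -0.0, -95.3]
force: [-1.9, 0.3, 1.2]
opening: 0.0223
```

```bash
python3 - <<'E'
from h import *
np.set_printoptions(precision=4,suppress=True)
o=ctrl.get_obs();print(o["clock"],o["tool_pos"],o["orientation"],o["opening"],o["force"],o["moment"])
E
```

```text
5.85 [ 0.5692 -0.1496  0.3626] [179.964   -0.0055 -95.272 ] 0.022305355486661807 [-1.9013  0.2767  1.19  ] [-0.0547  0.6011  0.033 ]
```

Emit:
carry_out(
  moves="0.005 0 0 0 0 0 0; 0.005 0 0 0 0 0 0",
)

```text
clock: 6.05
tool_pos: [0.5693, -0.1496, 0.3626]
orientation: [180.0, -0.0, -95.3]
force: [-1.4, -0.5, 0.0]
opening: 0.0219
```

```bash
python3 - <<'E'
from h import *
np.set_printoptions(precision=4,suppress=True)
o=ctrl.get_obs();print(o["clock"],o["tool_pos"],o["orientation"],o["opening"],o["force"],o["moment"])
E
```

```text
6.05 [ 0.5693 -0.1496  0.3626] [179.9774  -0.0054 -95.2752] 0.021860018790194898 [-1.3793 -0.4644  0.0134] [-0.0769  0.6446  0.0831]
```

Emit:
carry_out(
  moves="0.005 0 0 -0.003 0 0 0; 0.005 -0.001 0 -0.006 0 0 0; 0.005 -0.002 0 -0.009 0 0 0; 0.005 -0.0025 0 -0.0105 0 0 0; 0.005 -0.0025 0 -0.0105 0 0 0; 0.005 -0.0025 0 -0.0105 0 0 0",
)

```text
clock: 6.65
tool_pos: [0.5696, -0.147, 0.3731]
orientation: [180.0, -0.0, -95.3]
force: [-1.7, -1.3, -1.1]
opening: 0.0222
```

```bash
python3 - <<'E'
from h import *
np.set_printoptions(precision=4,suppress=True)
o=ctrl.get_obs();print(o["clock"],o["tool_pos"],o["orientation"],o["opening"],o["force"],o["moment"])
a=ctrl.snapshot("scene")
i=cv2.resize(a["image"][100:190,120:240],(800,600),interpolation=cv2.INTER_CUBIC)
cv2.imwrite("pics/c4.png",cv2.cvtColor(i,cv2.COLOR_RGB2BGR))
E
```

```text
6.65 [ 0.5696 -0.147   0.3731] [179.9978  -0.0014 -95.2732] 0.022171502252879362 [-1.6907 -1.2693 -1.106 ] [-0.305   0.6284  0.0607]
```

View pics/c4.png

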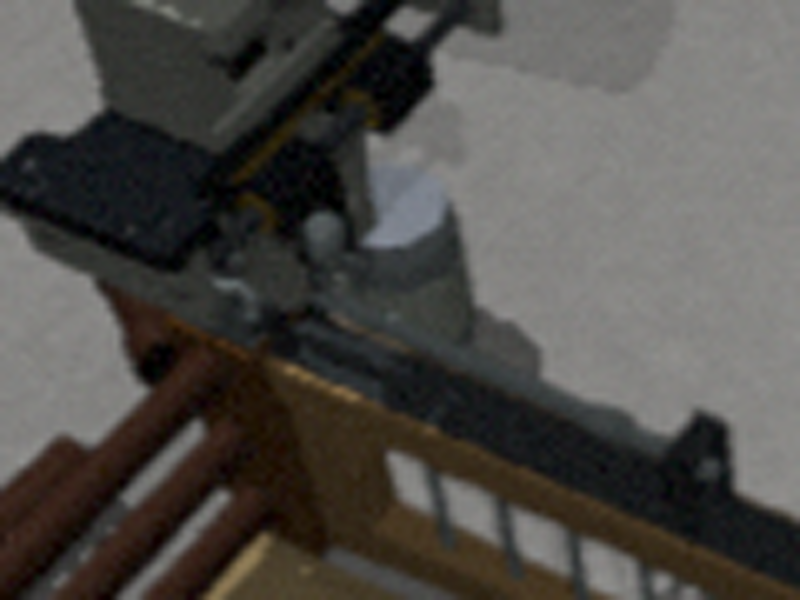

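```bash
python3 - <<'E'
from h import *
np.set_printoptions(precision=4,suppress=True)
a=ctrl.snapshot("scene")
rc=(100+238/600*90-.4,120+323/800*120-.4)
for z in(.2,.205,.21,.215): print(z,atz(a,rc,z))
p=np.array(ctrl.get_obs()["tool_pos"])
print(rc,proj(a,p-[0,0,.159]),proj(a,p-[0,0,.178]))
# finger block edges: pad +-9.5mm along y
for dy in(-.0095,.0095):
  for dx in(-.011,.011,.03):
    print(dy,dx,[ [ (q[1]-120)/120*800,(q[0]-100)/90*600] for q in [proj(a,p+[dx,dy,-h]) for h in(.14,.178)]])
E
```

```text
0.2 [ 0.5596 -0.1499  0.2   ]
0.205 [ 0.5636 -0.1464  0.205 ]
0.21 [ 0.5675 -0.1428  0.21  ]
0.215 [ 0.5714 -0.1393  0.215 ]
(135.29999999999998, 168.04999999999998) (np.float64(134.24468985337987), np.float64(165.8625673495321)) (np.float64(139.5498304336707), np.float64(167.36775688940588))
-0.0095 -0.011 [[np.float64(289.0548069014767), np.float64(165.7561175949642)], [np.float64(309.5232825968196), np.float64(237.99314516998302)]]
-0.0095 0.011 [[np.float64(257.4889371449522), np.float64(203.67815740798125)], [np.float64(279.30825373419947), np.float64(275.57573845836066)]]
-0.0095 0.03 [[np.float64(229.50790364438984), np.float64(237.28079659616185)], [np.float64(252.5480486183583), np.float64(308.84967619113013)]]
0.0095 -0.011 [[np.float64(332.8730634866118), np.float64(179.78005674451273)], [np.float64(351.93583237714125), np.float64(251.85771115908474)]]
0.0095 0.011 [[np.float64(301.7723573936625), np.float64(218.07599039895422)], [np.float64(322.1570180342197), np.float64(289.7977381808198)]]
0.0095 0.03 [[np.float64(274.20093726264764), np.float64(252.0139297883223)], [np.float64(295.78071306950693), np.float64(323.39183485285275)]]
```

Emit:
carry_out(
  moves="0.005 -0.003 0 0 0 0 0; 0.005 -0.006 0 0 0 0 0; 0.005 -0.009 0 0 0 0 0; 0.005 -0.012 0 0 0 0 0; 0.005 -0.016 0 0 0 0 0; 0.005 -0.016 0 0 0 0 0",
)

```text
clock: 7.35
tool_pos: [0.5712, -0.1304, 0.3731]
orientation: [-180.0, 0.0, -95.2]
force: [-2.6, 0.7, -2.1]
opening: 0.0222
```

```bash
python3 - <<'E'
from h import *
np.set_printoptions(precision=4,suppress=True)
o=ctrl.get_obs();print(o["clock"],o["tool_pos"],o["orientation"],o["opening"],o["force"],o["moment"])
a=ctrl.snapshot("scene")
i=cv2.resize(a["image"][100:190,120:240],(800,600),interpolation=cv2.INTER_CUBIC)
cv2.imwrite("pics/c5.png",cv2.cvtColor(i,cv2.COLOR_RGB2BGR))
E
```

```text
7.35 [ 0.5712 -0.1304  0.3731] [-179.9938    0.0274  -95.2476] 0.02224651179852287 [-2.6104  0.7284 -2.082 ] [0.4028 0.5806 0.0771]
```

View pics/c5.png

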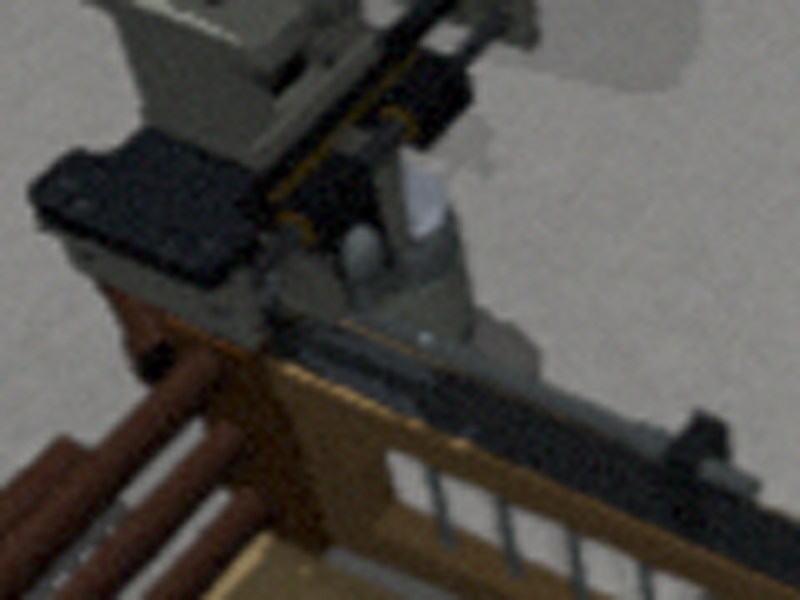

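The tail now sticks out behind the strap (crop 750,480) and forces are low, so the nose has cleared the lip. I'll keep drawing.

Emit:
carry_out(
  moves="0.005 -0.004 0 0 0 0 0; 0.005 -0.008 0 0 0 0 0; 0.005 -0.012 0 0 0 0 0; 0.005 -0.016 0 0 0 0 0; 0.005 -0.02 0 0 0 0 0; 0.005 -0.024 0 0 0 0 0; 0.005 -0.028 0 0 0 0 0; 0.005 -0.03 0 0 0 0 0; 0.005 -0.03 0 0 0 0 0",
)

```text
clock: 8.3
tool_pos: [0.574, -0.1007, 0.3731]
orientation: [-180.0, 0.0, -95.2]
force: [-1.9, 1.4, -2.1]
opening: 0.0223
```

```bash
python3 - <<'E'
from h import *
np.set_printoptions(precision=4,suppress=True)
o=ctrl.get_obs();print(o["clock"],o["tool_pos"],o["orientation"],o["opening"],o["force"],o["moment"])
a=ctrl.snapshot("scene")
i=cv2.resize(a["image"][100:190,120:240],(800,600),interpolation=cv2.INTER_CUBIC)
cv2.imwrite("pics/c6.png",cv2.cvtColor(i,cv2.COLOR_RGB2BGR))
# swing plan
H=np.array([.5915,.0855,0]);p=np.array(o["tool_pos"]);R=Ro.from_euler("xyz",o["orientation"],degrees=True)
for H in (np.array([.5915,.0855,0]),np.array([.587,.085,0])):
  for th in np.arange(.05,.43,.05):
    Q=Ro.from_rotvec([0,0,-th]);d=p-H;d[2]=0
    s=R.inv().apply(Q.apply(d)-d);print(round(th,2),s)
E
```

```text
8.3 [ 0.574  -0.1007  0.3731] [-179.9932    0.026   -95.2497] 0.022301236753254416 [-1.8575  1.3858 -2.1039] [0.3469 0.5561 0.023 ]
0.05 [-0.0003  0.0093 -0.    ]
0.1 [-0.001   0.0187 -0.    ]
0.15 [-0.0022  0.0279 -0.    ]
0.2 [-0.0038  0.0372 -0.    ]
0.25 [-0.0059  0.0463 -0.    ]
0.3 [-0.0085  0.0553 -0.    ]
0.35 [-0.0115  0.0641 -0.    ]
0.4 [-0.0149  0.0728 -0.    ]
0.05 [-0.      0.0093 -0.    ]
0.1 [-0.0005  0.0186 -0.    ]
0.15 [-0.0015  0.0279 -0.    ]
0.2 [-0.0029  0.0371 -0.    ]
0.25 [-0.0048  0.0462 -0.    ]
0.3 [-0.0071  0.0552 -0.    ]
0.35 [-0.0099  0.0641 -0.    ]
0.4 [-0.0131  0.0728 -0.    ]
```

View pics/c6.png

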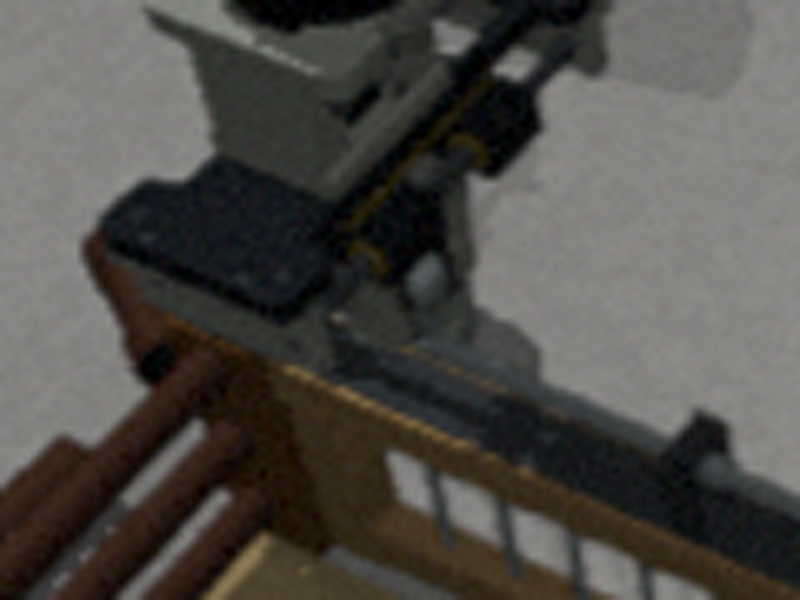

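Emit:
carry_out(
  moves="0.005 0 0.0045 0 0 0 0.025; 0.005 -0.0002 0.0093 0 0 0 0.05; 0.005 -0.0005 0.014 0 0 0 0.075; 0.005 -0.0008 0.0186 0 0 0 0.1; 0.005 -0.0012 0.0232 0 0 0 0.125; 0.005 -0.0018 0.0279 0 0 0 0.15; 0.005 -0.0025 0.0325 0 0 0 0.175; 0.005 -0.0033 0.0371 0 0 0 0.2; 0.005 -0.0033 0.0371 0 0 0 0.2",
)

```text
clock: 9.25
tool_pos: [0.5366, -0.0944, 0.3733]
orientation: [180.0, 0.0, -106.8]
force: [3.0, -0.4, -2.2]
opening: 0.0226
```

```bash
python3 - <<'E'
from h import *
np.set_printoptions(precision=4,suppress=True)
o=ctrl.get_obs();print(o["clock"],o["tool_pos"],o["orientation"],o["opening"],o["force"],o["moment"])
a=ctrl.snapshot("scene");b=ctrl.snapshot("top")
i=np.hstack([cv2.resize(a["image"][100:200,120:220],(400,400),interpolation=cv2.INTER_CUBIC),cv2.resize(b["image"][130:260,270:400],(400,400),interpolation=cv2.INTER_CUBIC)])
cv2.imwrite("pics/c7.png",cv2.cvtColor(i,cv2.COLOR_RGB2BGR))
E
```

```text
9.25 [ 0.5366 -0.0944  0.3733] [ 179.9946    0.0001 -106.7937] 0.022577450952647054 [ 2.9976 -0.4414 -2.2189] [-0.0682 -1.1356  0.0656]
```

View pics/c7.png

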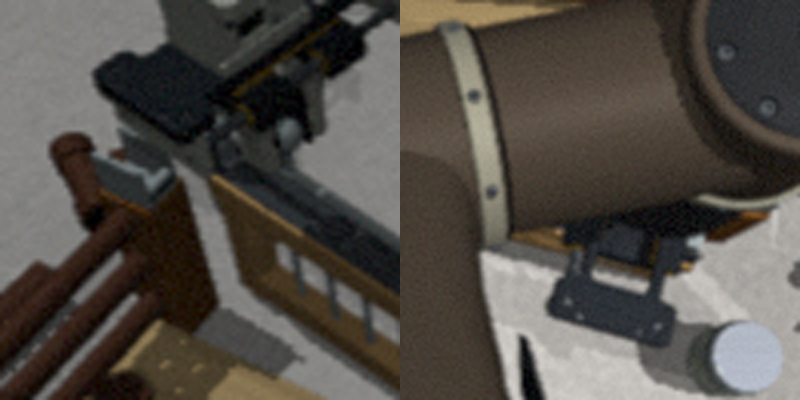

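Emit:
carry_out(
  moves="0.005 0 0.0045 0 0 0 0.025; 0.005 -0.0002 0.0093 0 0 0 0.05; 0.005 -0.0005 0.014 0 0 0 0.075; 0.005 -0.0008 0.0186 0 0 0 0.1; 0.005 -0.0012 0.0232 0 0 0 0.125; 0.005 -0.0018 0.0279 0 0 0 0.15; 0.005 -0.0025 0.0325 0 0 0 0.175; 0.005 -0.0028 0.0344 0 0 0 0.185; 0.005 -0.0028 0.0344 0 0 0 0.185; 0.005 -0.0028 0.0344 0 0 0 0.185",
)

```text
clock: 10.35
tool_pos: [0.5051, -0.0819, 0.3732]
orientation: [-180.0, -0.0, -117.3]
force: [1.9, 0.0, -2.1]
opening: 0.0226
```

```bash
python3 - <<'E'
from h import *
np.set_printoptions(precision=4,suppress=True)
o=ctrl.get_obs();print(o["clock"],o["tool_pos"],o["orientation"],o["opening"],o["force"],o["moment"])
a=ctrl.snapshot("scene");b=ctrl.snapshot("top")
for n,s in(("s",a),("t",b)):
  for l in("gate_edge","hinge_top","knob","keeper","can"):
    print(n,l,[(np.round(m["at"],1),round(m["confidence"],2),atz(s,m["at"],{"gate_edge":.128,"hinge_top":.14,"knob":.21,"keeper":.14,"can":0}[l])) for m in ctrl.mark_of(s,l)[:2]])
i=np.hstack([cv2.resize(a["image"][100:200,120:220],(400,400),interpolation=cv2.INTER_CUBIC),cv2.resize(b["image"][130:260,270:400],(400,400),interpolation=cv2.INTER_CUBIC)])
cv2.imwrite("pics/c8.png",cv2.cvtColor(i,cv2.COLOR_RGB2BGR))
E
```

```text
10.35 [ 0.5051 -0.0819  0.3732] [-179.9998   -0.0055 -117.3089] 0.022566449875056627 [ 1.8795  0.038  -2.1121] [-0.4447 -1.0416  0.0727]
s gate_edge [(array([136.1, 188.4]), 0.93, array([ 0.4827, -0.1458,  0.128 ])), (array([148.2, 156.2]), 0.63, array([ 0.5593, -0.2046,  0.128 ]))]
s hinge_top [(array([186.2, 247. ]), 0.59, array([0.5893, 0.0848, 0.14  ]))]
s knob [(array([124.3, 200.8]), 0.77, array([ 0.4991, -0.0856,  0.21  ])), (array([208.7, 181.7]), 0.15, array([0.7483, 0.0011, 0.21  ]))]
s keeper [(array([145.7, 154.2]), 0.81, array([ 0.562 , -0.2062,  0.14  ]))]
s can [(array([150.9, 181.1]), 0.87, array([ 0.4468, -0.2151,  0.    ]))]
t gate_edge [(array([232.9, 356.1]), 0.55, array([ 0.469 , -0.1433,  0.128 ]))]
t hinge_top [(array([179.8, 257.1]), 0.7, array([0.5962, 0.0859, 0.14  ]))]
t knob []
t keeper [(array([154.9, 281.1]), 0.52, array([0.6561, 0.0279, 0.14  ]))]
t can [(array([248.9, 372.5]), 0.7, array([ 0.4374, -0.2118,  0.    ]))]
```

View pics/c8.png

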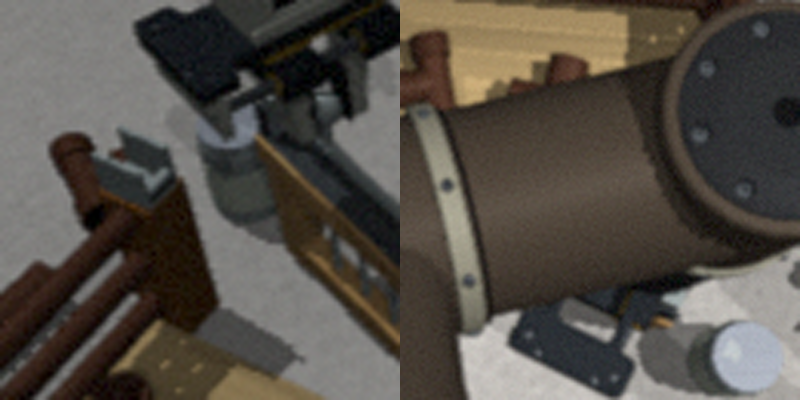

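```bash
python3 - <<'E'
from plant import ctrl
o=ctrl.get_obs();print(o["clock"],o["tool_pos"],o["opening"],o["force"])
print(ctrl.close_job())
E
```

```text
10.95 [ 0.50513181 -0.08197472  0.37315033] 0.022210431577579112 [ 2.71499116 -0.34840461 -2.26409942]
the job is handed in; nothing more can be done
None
```

I lifted the bolt over the lip, drew it back, and swung the gate to about 10 cm open. The job was handed in at about 11 s, with the gripper still holding the ball knob.

- **Bolt:** I raised the knob 10.5 mm and drew it about 48 mm. The wrist force readings I took stayed at about 4 N or less, so it was not wrenched against the keeper.
- **Gate angle:** By the arm's own position, the gate turned about 0.386 rad, which puts the free edge roughly 10 cm from the latch post.
- **Last checks:** The knob was still gripped (opening 22 mm), with about 2–3 N of spring pull showing. The can was at the same place in the top picture.
- **Disagreements:** The camera marks for the gate edge were up to 14 mm apart between the two views and averaged about 9.5 cm of opening. The grip opening read 22 mm on a 24 mm ball, but the ball followed the fingers throughout.
- **Not checked:** I did not check the other bystanders (screwdriver, tees, offcut, elbow, collar) one by one after the move. The arm never came near them.

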